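Close up a round air cleaner and hold its lid home

TASK

Put this air cleaner together: stand the pleated filter element squarely on the seal ring in the base pan, around the centre post, and let go of it; then fit the lid, sliding it about over the post until the socket hidden under its crown drops onto the pin. Press the lid fully down against the springy seal until it stops on the post's shoulder, and finish still holding it pressed home, so that someone else can put the thumb screw in. Leave everything else on the bench where it is.

Things in the scene. Friction and masses are not known exactly. Their poses are not given: they have to be found in the camera images.
- pan: black round base pan of an air cleaner, 170 mm across, screwed to a square plywood board 190 x 190 x 18 fixed to the bench. Origin: centre of the board's underside, on the bench; z up along the axis of pan and post. Pan floor at z = 22; thin upright lip, 162 inside, up to z = 42. Around the foot of the centre post a neck ring (84 across, top z = 36). Sizes in mm, here and below.
- seat (a point): centre of the top face of the black rubber seal ring lying in the pan (149 outside, 107 inside), unsqueezed, on the pan's axis at z = 34 of the pan. The filter element stands on this ring. Fixed to the pan: it does not follow the ring down
- post_shoulder (a point): shoulder of the steel centre post, on the pan's axis at z = 70 of the pan: below it the post is 22 across. A pin 10 across rises 22 from the shoulder, its last 7 tapering to a 3 mm tip. Axes as the pan's.
- post_tip (a point): tip of the pin on the centre post, on the pan's axis at z = 92 of the pan.
- seal (a joint): how far the springy seal ring is squeezed down, in m: 0 free, at most 0.009; about 2.5 N per mm. Element and lid together sink it about 2 mm by their own weight; with the lid home on the shoulder it reads about 0.006.
- element: pleated paper filter element, a rigid ring with rubber end faces, flat on the bench: 150 outside, 106 inside (wall 22), 50 high, both ends alike, about 0.17 kg. Origin: centre of its underside; z up. Can be pinched by its wall, one finger inside. In the pan it stands around the post with about 6 mm play to the lip, its top at z = 84 of the pan.
- lid: black pressed-steel lid, 171 across, about 0.32 kg, right way up on the bench. Origin: centre of its skirt's lower edge; z up. Skirt 164 inside; flat underside at z = 10 (rests on the element), flat top at z = 13 to 15; in the middle a round crown with upright sides, 50 across, z = 13 to 36, to grip it by, a small screw hole in its top. Home, the origin is at z = 68 of the pan.
- lid_socket (a point): mouth of the socket tube hidden inside and under the lid's crown, on the lid's axis at z = 2 of the lid: bore 13 across, 28 deep, tube 23 outside, facing down. The lid is home when this mouth stands on the post's shoulder. z as the lid's.
- lid_crown (a point): centre of the crown's top, z = 36 of the lid.
- screwdriver: bystander: screwdriver, 180 long, lying; origin at its underside
- spanner: bystander: steel open-ended spanner, 170 long, lying; origin at its underside
- tape: bystander: roll of paper tape, 94 across, 25 high, lying flat; origin at its underside
- thumbscrew: bystander: small steel thumb screw, 26 across, 36 high, standing on its knurled head with its shank up; origin at its underside
- plug: bystander: round black rubber plug, 40 across, 16 high; origin at its underside
- can_a: bystander: bare aluminium spray can, 66 across, 192 high; origin at its underside
- can_b: bystander: black spray can, 66 across, 192 high; origin at its underside
- tray: bystander: open steel tray of bolts, 170 x 120, 30 high; origin at its underside

How it is judged:
By the outcome, as a careful person would: the job done as asked, in the order asked, and still so for the second after the job is handed in, while the arm keeps its last pose, push and grip.
It also fails if it takes over 67 s, if anything falls off the work surface, if the arm or the gripper's body presses on something with over 40 N, if the wrist force passes 120 N, or if a joint passes its speed limit or range.

ROBOT

A 6-joint arm with a two-finger parallel gripper is mounted at the origin on the work surface. World frame = base frame: x ahead of the robot, y to its left, z up, the work surface at z = 0. Lengths are in mm, angles in degrees, forces in N, time in s.
With the tool pointing down it reaches from about 350 to 875 mm from the base axis. Payload 4.2 kg.
Tool frame: the origin (TCP) lies at the very end of the fingers, on their centre line; the grasp point (between the pads) lies 19 mm behind it (r.pinch_z is the distance from the TCP to the grasp point, in mm); z points along the fingers, y is the direction in which the jaws open and shut (so a half turn about z gives the same grasp; the last joint's range is limited). The gripper opens to 85 mm and grips with 20 to 120 N. Pads are 22 mm wide; open, the fingers measure 114 mm over their backs; the gripper's body (76 mm by 85 mm) begins 54 mm behind the grasp point. The pads swing forward as they close: fully open they stand 13 mm farther back than shut.
Start: joints at [89.072, 22.042, 0.453, 0, -68.411, -14.817], TCP at [169.565, 601.537, 231.312] pointing down, gripper open.
Joint ranges: [-179.83, 179.83], [-69.29, 118.12], [-61.27, 80.66], [-181.25, 117.63], [-171.15, -9.14], [-177.46, 177.46]. Speed limits (degrees/s): [159.86, 159.86, 180, 180, 180, 180].

INTERFACE

Orientations are given as [roll, pitch, yaw] about the fixed x, y, z axes, in that order (R = Rz(yaw) Ry(pitch) Rx(roll)).
In Python, from bench import r, vision gives the robot as it stands.
- The arm moves only by the shell command python3 -m handwheel 'ROWS'. ROWS is JSON, a list of rows, each an object with "slide": the shift along the tool's x, y, z in m, a list of three; "yaw": the turn about the tool's z in rad; "jaw": the opening in per cent of the stroke, from 0 (shut) to 100 (fully open). A call has exactly 10 rows; each row shifts and turns the commanded pose from where the row before left it, along the tool's axes as they then stand; what a row does not reach is not made up. A row lasts 1/8 s, in which the tool goes at most 62.5 mm and 10.7 degrees, less where a joint would pass 70% of its speed; a pose out of reach is approached as far as the arm can. A call is refused whole if a number of a shift passes 0.0625 or a number of a turn 0.188, either way. A call with a gripper value outside its range is refused whole. The fingers move at their own pace and stop on an object; the grip force is fixed at half the most. Time passes only in rows, so rows that do not move let the fingers close, or fill a call up. It gives the time, the measured TCP pose, the force and the opening at its end, in the units of the state.
- r.state(): the state, without advancing time (a new reading comes with each control period).
- vision.snapshot(name): name is "scene" or "top"; returns a dict with "pixels" (420x560x3 uint8, red, green, blue), "intrinsics" (3x3 intrinsics, pixels), "dist" ([k1, k2, p1, p2, k3] as OpenCV has them; the pictures are not rectified), "T" (4x4, takes a point from camera to world coordinates). Camera axes: x right, y down, z forward; pixel columns grow to the right and rows downward; lengths in mm; the calibration is good to about 2 mm. A picture is of the moment at which its call begins. There is no depth.
- r.job_done(): hands the job in, once; it reports no verdict.
The state is a dict: "time_s": time; "joint_positions": joint angles; "qvel": joint speeds; "joint_torque": joint torques, N m; "eef_pos": TCP position; "ee_rot": TCP orientation; "wrist_force": force on the tool from outside, world axes, zero at the start; "ft_torque": the same for the moment, N m; "gripper_width": finger opening in mm.
Only numpy, scipy, OpenCV 4.12 (cv2) and the standard library are available. Lean on these libraries where they do the work, as an engineer would, in place of code of your own. Each camera call takes 0.05 s, during which the arm holds its last target.

## Working session

There is one attempt and no reset: what is moved stays moved. The work goes in short steps, Python scripts to look and compute and a shell command to move; the robot and the scene stay as the last step left them, time stands still between calls to the robot, and variables do not carry over. Pictures are saved under pics/ and viewed, and the job is handed in when it is done.

```bash
ls; mkdir -p pics
python3 - <<'E'
from bench import r, vision
import cv2,pickle
s=r.state(); print(s)
for n in("scene","top"):
    d=vision.snapshot(n); pickle.dump(d,open(f"{n}0.pkl","wb")); cv2.imwrite(f"pics/{n}0.png",d["pixels"][:,:,::-1]); print(n,d["intrinsics"],d["dist"],d["T"])
E
```

```text
pics
{'time_s': 0.0, 'joint_positions': array([ 8.90716869e+01,  2.20901511e+01,  3.80327264e-01, -3.05804169e-02,
       -6.84096970e+01, -1.48154483e+01]), 'qvel': array([-0.02817872,  0.01208234,  0.02918925,  0.06070002, -0.06141619,
       -0.00268856]), 'joint_torque': array([-2.49475042e-04, -3.92285299e+01,  1.88401204e+01,  4.18619111e+00,
       -4.61751537e-03,  4.39745349e-06]), 'eef_pos': array([169.4115522 , 601.00211633, 230.22761726]), 'ee_rot': array([ 1.79877185e+02, -3.09615096e-03, -1.57550404e+01]), 'wrist_force': array([-0.0311708 , -0.0998992 , -0.73664801]), 'ft_torque': array([ 0.02690946,  0.05364583, -0.02287007]), 'gripper_width': 85.47613405282956}
scene [[530.8359852    0.         285.84814249]
 [  0.         530.8359852  212.36287077]
 [  0.           0.           1.        ]] [0.06112568 0.         0.         0.         0.        ] [[-5.75621912e-01  6.86767479e-01 -4.43857911e-01  1.51524398e+03]
 [ 8.17676362e-01  4.88761577e-01 -3.04166876e-01  6.23985513e+02]
 [ 8.04877388e-03 -5.38017241e-01 -8.42895406e-01  1.89155528e+03]
 [ 0.00000000e+00  0.00000000e+00  0.00000000e+00  1.00000000e+00]]
top [[428.08591299   0.         281.88000819]
 [  0.         428.08591299 210.08098998]
 [  0.           0.           1.        ]] [0.03595001 0.         0.         0.         0.        ] [[ 1.82945515e-02 -9.97930322e-01  6.16472400e-02  4.84826566e+02]
 [-9.99776553e-01 -1.76056381e-02  1.16998508e-02 -1.30282037e+01]
 [-1.05902969e-02 -6.18475086e-02 -9.98029424e-01  1.47619196e+03]
 [ 0.00000000e+00  0.00000000e+00  0.00000000e+00  1.00000000e+00]]
```

View pics/scene0.png

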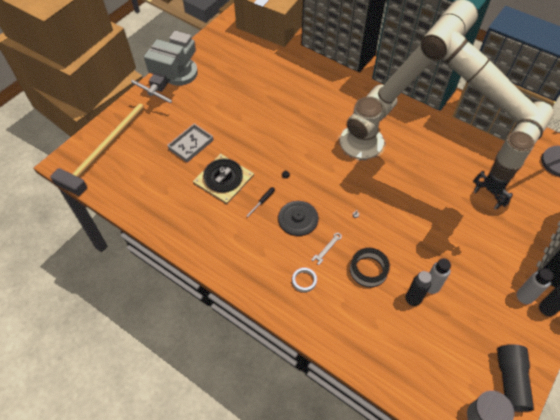

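View pics/top0.png

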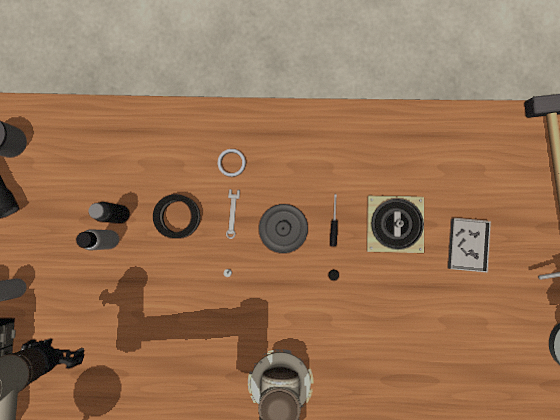

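The top view shows the element at about (177,216), the lid at (283,228), and the pan on its board at (396,223). The cans are at about (115,212) and (100,240). Next I measure these positions.

```bash
cat > h.py <<'E'
import numpy as np,cv2,pickle
def ray(d,px):
    p=cv2.undistortPoints(np.array(px,float).reshape(-1,1,2),d["intrinsics"],np.array(d["dist"])).reshape(-1,2)
    v=np.c_[p,np.ones(len(p))]@d["T"][:3,:3].T
    return d["T"][:3,3],v
def plane(d,px,z):
    o,v=ray(d,px); return o+v*((z-o[2])/v[:,2])[:,None]
def proj(d,P):
    T=np.linalg.inv(d["T"]); rv=cv2.Rodrigues(T[:3,:3])[0]
    return cv2.projectPoints(np.array(P,float).reshape(-1,3),rv,T[:3,3],d["intrinsics"],np.array(d["dist"]))[0].reshape(-1,2)
def circle(P):
    A=np.c_[2*P[:,:2],np.ones(len(P))]; b=(P[:,:2]**2).sum(1); s=np.linalg.lstsq(A,b,rcond=None)[0]
    return s[0],s[1],np.sqrt(s[2]+s[0]**2+s[1]**2)
E
python3 - <<'E'
from h import *
d=pickle.load(open("top0.pkl","rb")); im=d["pixels"][:,:,::-1]
a=cv2.resize(im[150:300,60:260],None,fx=4,fy=4,interpolation=cv2.INTER_CUBIC); cv2.imwrite("pics/z1.png",a)
a=cv2.resize(im[170:290,240:440],None,fx=4,fy=4,interpolation=cv2.INTER_CUBIC); cv2.imwrite("pics/z2.png",a)
d=pickle.load(open("scene0.pkl","rb")); im=d["pixels"][:,:,::-1]
a=cv2.resize(im[140:300,180:380],None,fx=4,fy=3.75,interpolation=cv2.INTER_CUBIC); cv2.imwrite("pics/z3.png",a)
E
```

```text
(no output)
```

View pics/z1.png

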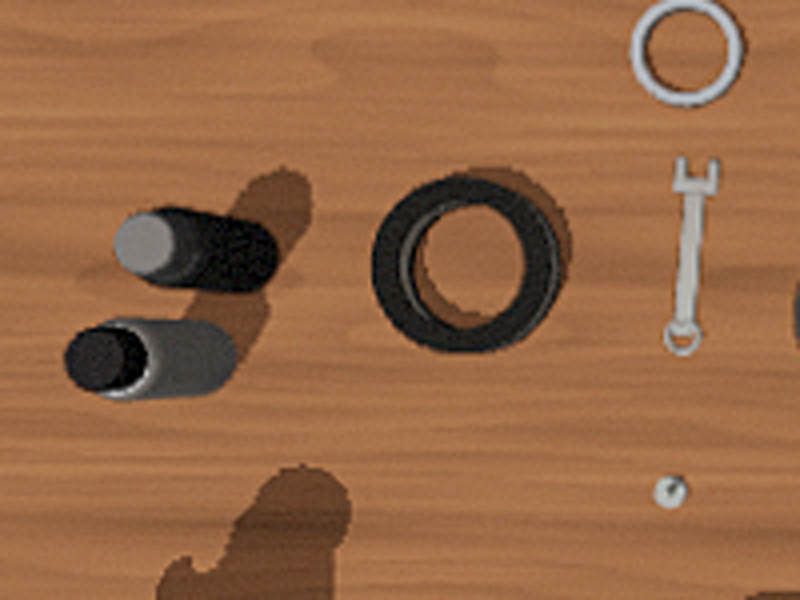

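View pics/z2.png

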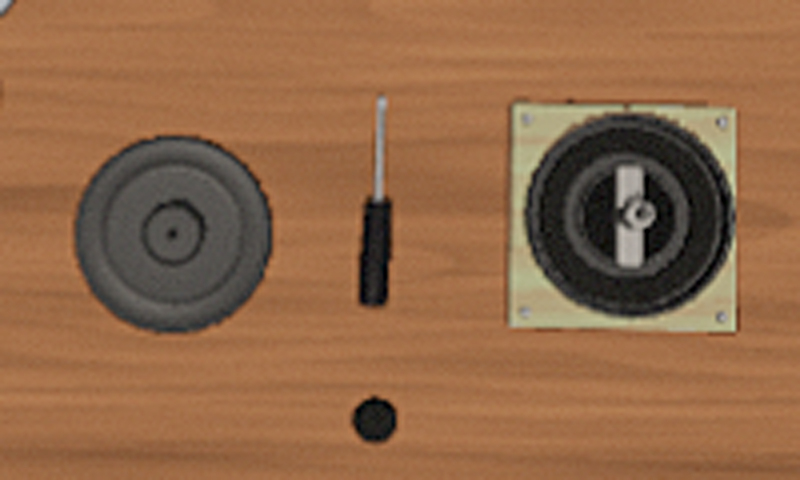

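View pics/z3.png

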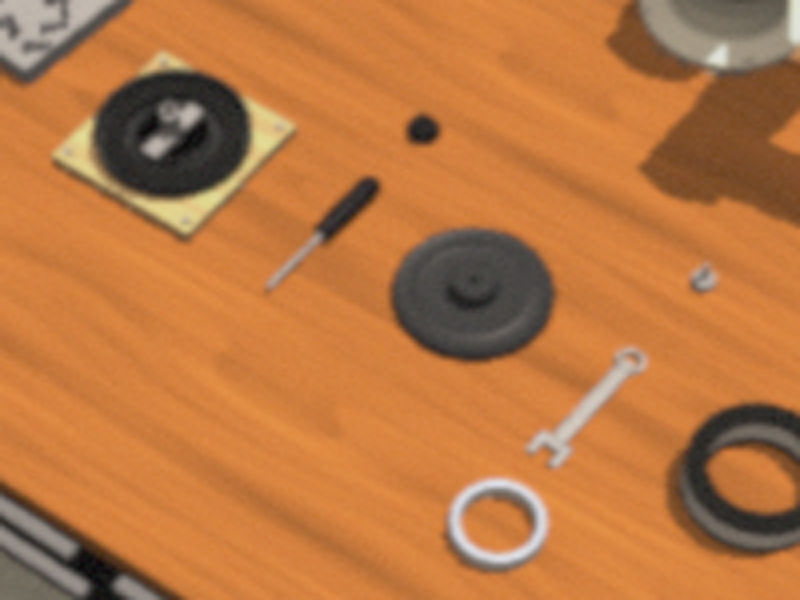

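Run:
```python
from h import *
from bench import r
for n in("top","scene"):
    d=pickle.load(open(n+"0.pkl","rb")); S=4
    im=cv2.resize(d["pixels"],None,fx=S,fy=S,interpolation=cv2.INTER_CUBIC)
    hsv=cv2.cvtColor(im,cv2.COLOR_RGB2HSV); mx=im.max(2); sat=im.max(2).astype(int)-im.min(2)
    u=lambda c:(c.reshape(-1,2)+.5)/S-.5
    seeds={"top":dict(el=(177,216),lid=(283,228),pan=(396,223),plug=(334,275)),"scene":dict(el=(370,267),lid=(298,218),pan=(222,177),plug=(286,174))}[n]
    for k,(x,y) in seeds.items():
        w=40
        for th in (45,60,75):
            m=((mx<th*(1.5 if k=="lid" else 1))&(sat<35)).astype(np.uint8)
            q=np.zeros_like(m); q[(y-w)*S:(y+w)*S,(x-w)*S:(x+w)*S]=1
            cs,_=cv2.findContours(m*q,cv2.RETR_CCOMP,cv2.CHAIN_APPROX_NONE)
            z={"el":50,"lid":5,"pan":42,"plug":16}[k]
            out=[]
            for c in sorted(cs,key=len)[::-1][:2]:
                if len(c)<80: continue
                h=cv2.convexHull(c); P=plane(d,u(c),z); 
                cc=circle(P); e,re=cv2.minEnclosingCircle(P[:,:2].astype(np.float32)); out.append((np.round(cc,1),np.round([*e,re],1)))
            print(n,k,th,out)
    # board
    m=((hsv[...,0]>22)&(hsv[...,0]<40)&(hsv[...,1]>40)&(mx>120)).astype(np.uint8)
    x,y=seeds["pan"]; q=np.zeros_like(m); q[(y-w)*S:(y+w)*S,(x-w)*S:(x+w)*S]=1
    c=np.concatenate(cv2.findContours(m*q,cv2.RETR_EXTERNAL,cv2.CHAIN_APPROX_NONE)[0][:]) 
    P=plane(d,u(c),18)[:,:2].astype(np.float32); print(n,"board",cv2.minAreaRect(P))
```

```text
top el 45 [(array([547.6, 355.8,  51.6]), array([547.7, 359. ,  55.7])), (array([547.7, 359.7,  73.3]), array([549.1, 358.4,  76.7]))]
top el 60 [(array([547.9, 357.7,  74.9]), array([547.6, 356.1,  79.1])), (array([547.2, 356. ,  50.9]), array([547.8, 358.5,  54.8]))]
top el 75 [(array([547.4, 356.2,  76.2]), array([546.7, 355.9,  79.7])), (array([547. , 353.1,  49. ]), array([546.3, 348.2,  53.5]))]
top lid 45 [(array([515.3,  -0.8,  81.3]), array([514.5,  -1. ,  84.7])), (array([517.9,  -0. ,  59.3]), array([539.3,   7.4,  56.1]))]
top lid 60 [(array([514.1,  -0.6,  83.9]), array([514. ,  -0.8,  85.2])), (array([522.6,  -3.4,  44.3]), array([533.1,  -5.1,  52.2]))]
top lid 75 [(array([514. ,  -0.6,  84. ]), array([514. ,  -0.8,  85.2]))]
top pan 45 [(array([ 534.2, -381.7,   76.1]), array([ 533.8, -384.6,   81.6])), (array([ 535.8, -377.3,   52.8]), array([ 535.6, -378.2,   54.7]))]
top pan 60 [(array([ 534. , -381.2,   81.6]), array([ 535.9, -379.9,   85.5])), (array([ 535.6, -377.6,   51.5]), array([ 535.4, -378.6,   53.5]))]
top pan 75 [(array([ 535.4, -378.9,   44.5]), array([
[... 1629 characters left out ...]
,   50.5]), array([ 566.2, -335.7,   61.6]))]
scene pan 60 [(array([ 542.3, -375.7,   82.4]), array([ 542.4, -374.7,   86.1])), (array([ 536.6, -372.5,   39.7]), array([ 537.7, -373.1,   50.4]))]
scene pan 75 [(array([ 542.6, -376. ,   84.2]), array([ 541.9, -374.5,   87.9])), (array([ 537.9, -382. ,   33.5]), array([ 539.2, -378.2,   47.1]))]
scene plug 45 []
scene plug 60 [(array([ 503.2, -167.5,   26.5]), array([ 503.5, -168.1,   43.2]))]
scene plug 75 [(array([482.7,  -0.8,  40.2]), array([470. ,  -2.2,  54.9])), (array([495.6,  -9.7,  21.6]), array([494.8, -10.9,  34. ]))]
scene board ((539.0130004882812, -379.56793212890625), (187.46734619140625, 184.27133178710938), 89.72343444824219)
```

```bash
python3 -m handwheel '[{"slide":[0,0,0],"yaw":-0.1375,"jaw":100},{"slide":[0,0,0],"yaw":-0.1375,"jaw":100},{"slide":[0.047,0.038,0],"yaw":0,"jaw":100},{"slide":[0.047,0.038,0],"yaw":0,"jaw":100},{"slide":[0.047,0.038,0],"yaw":0,"jaw":100},{"slide":[0.047,0.038,0],"yaw":0,"jaw":100},{"slide":[0.047,0.038,0],"yaw":0,"jaw":100},{"slide":[0.047,0.038,0],"yaw":0,"jaw":100},{"slide":[0.047,0.038,0],"yaw":0,"jaw":100},{"slide":[0.047,0.038,0],"yaw":0,"jaw":100}]'
```

```text
time_s: 1.35
eef_pos: [546.8, 296.1, 230.9]
ee_rot: [180.0, 0.0, 0.0]
wrist_force: [1.3, 0.9, 0.6]
gripper_width: 85.4
```

```bash
python3 -m handwheel '[{"slide":[0.001,0.001,0.018],"yaw":0,"jaw":100},{"slide":[0,0,0.036],"yaw":0,"jaw":100},{"slide":[0,0,0.036],"yaw":0,"jaw":100},{"slide":[0,0,0.036],"yaw":0,"jaw":100},{"slide":[0,0,0.036],"yaw":0,"jaw":100},{"slide":[0,0,0.025],"yaw":0,"jaw":80},{"slide":[0,0,0.016],"yaw":0,"jaw":65},{"slide":[0,0,0.008],"yaw":0,"jaw":50},{"slide":[0,0,0],"yaw":0,"jaw":45},{"slide":[0,0,0],"yaw":0,"jaw":40}]'
python3 - <<'E'
from h import *
from bench import vision
d=vision.snapshot("top"); pickle.dump(d,open("top1.pkl","wb")); im=d["pixels"][:,:,::-1]
d=vision.snapshot("scene"); im2=d["pixels"][:,:,::-1]
cv2.imwrite("pics/a1.png",np.hstack([cv2.resize(im[160:270,130:240],(400,400)),cv2.resize(im2[180:310,310:440],(400,400))]))
E
```

```text
time_s: 2.6
eef_pos: [547.2, 297.1, 21.4]
ee_rot: [-179.9, -0.1, 0.0]
wrist_force: [0.2, -0.3, -0.4]
gripper_width: 34.1
```

View pics/a1.png

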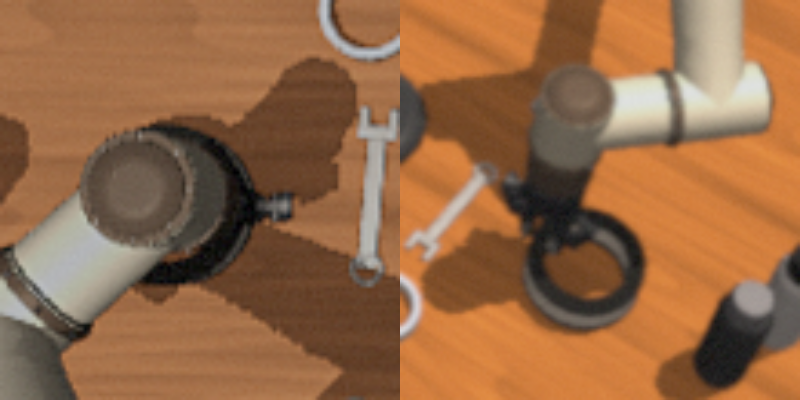

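The fingers straddle the wall on the element's −y side, so I close and lift.

```bash
python3 -m handwheel '[{"slide":[0.001,0.002,0.002],"yaw":0,"jaw":30},{"slide":[0,0,0],"yaw":0,"jaw":0},{"slide":[0,0,0],"yaw":0,"jaw":0},{"slide":[0,0,0],"yaw":0,"jaw":0},{"slide":[0,0,0],"yaw":0,"jaw":0},{"slide":[0,0,-0.005],"yaw":0,"jaw":0},{"slide":[0,0,-0.015],"yaw":0,"jaw":0},{"slide":[0,0,-0.03],"yaw":0,"jaw":0},{"slide":[0,0,-0.04],"yaw":0,"jaw":0},{"slide":[0,0,-0.04],"yaw":0,"jaw":0}]'
python3 - <<'E'
from h import *
from bench import vision
d=vision.snapshot("top"); im=d["pixels"][:,:,::-1]
d=vision.snapshot("scene"); im2=d["pixels"][:,:,::-1]
cv2.imwrite("pics/a2.png",np.hstack([cv2.resize(im[160:270,130:240],(400,400)),cv2.resize(im2[180:310,310:440],(400,400))]))
E
```

```text
time_s: 3.95
eef_pos: [546.9, 293.9, 149.5]
ee_rot: [179.9, 0.1, -0.0]
wrist_force: [1.5, 1.0, -2.0]
gripper_width: 21.3
```

View pics/a2.png

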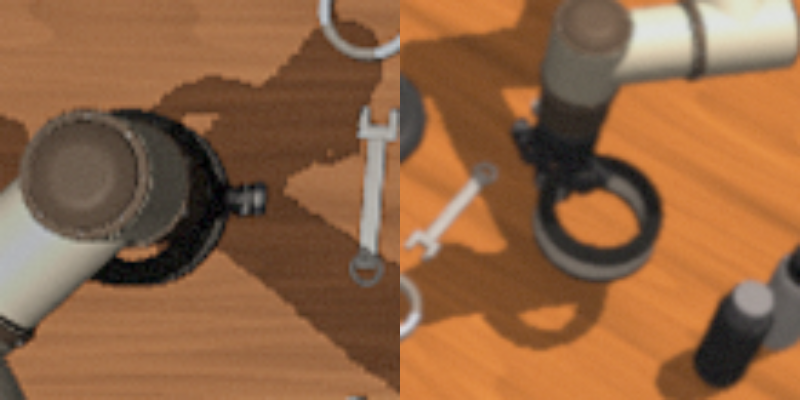

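```bash
python3 -m handwheel '[{"slide":[0,0.015,0],"yaw":0,"jaw":0},{"slide":[0,0.03,0],"yaw":0,"jaw":0},{"slide":[0,0.04,0],"yaw":0,"jaw":0},{"slide":[0,0.045,0],"yaw":0,"jaw":0},{"slide":[0,0.045,0],"yaw":0,"jaw":0},{"slide":[0,0.045,0],"yaw":0,"jaw":0},{"slide":[0,0.045,0],"yaw":0,"jaw":0},{"slide":[0,0.045,0],"yaw":0,"jaw":0},{"slide":[0,0.045,0],"yaw":0,"jaw":0},{"slide":[0,0.045,0],"yaw":0,"jaw":0}]'
python3 -m handwheel '[{"slide":[-0.002,0.045,0],"yaw":0,"jaw":0},{"slide":[-0.002,0.045,0],"yaw":0,"jaw":0},{"slide":[-0.002,0.045,0],"yaw":0,"jaw":0},{"slide":[-0.002,0.045,0],"yaw":0,"jaw":0},{"slide":[-0.002,0.045,0],"yaw":0,"jaw":0},{"slide":[-0.002,0.045,0],"yaw":0,"jaw":0},{"slide":[0,0.035,0],"yaw":0,"jaw":0},{"slide":[0,0.02,0],"yaw":0,"jaw":0},{"slide":[0,0.012,0],"yaw":0,"jaw":0},{"slide":[0,0,0],"yaw":0,"jaw":0}]'
python3 - <<'E'
from h import *
from bench import vision
d=vision.snapshot("top"); im=d["pixels"][:,:,::-1]; pickle.dump(d,open("top2.pkl","wb"))
d=vision.snapshot("scene"); im2=d["pixels"][:,:,::-1]; pickle.dump(d,open("scene2.pkl","wb"))
cv2.imwrite("pics/a3.png",np.hstack([cv2.resize(im[170:280,340:450],(400,400)),cv2.resize(im2[110:240,160:290],(400,400))]))
E
```

```text
time_s: 5.3
eef_pos: [545.5, -107.5, 146.4]
ee_rot: [-180.0, 0.3, -0.0]
wrist_force: [0.5, 0.5, -1.9]
gripper_width: 21.2
time_s: 6.55
eef_pos: [535.4, -442.3, 147.6]
ee_rot: [-180.0, 0.1, -0.0]
wrist_force: [0.2, -0.3, -2.3]
gripper_width: 21.1
```

View pics/a3.png

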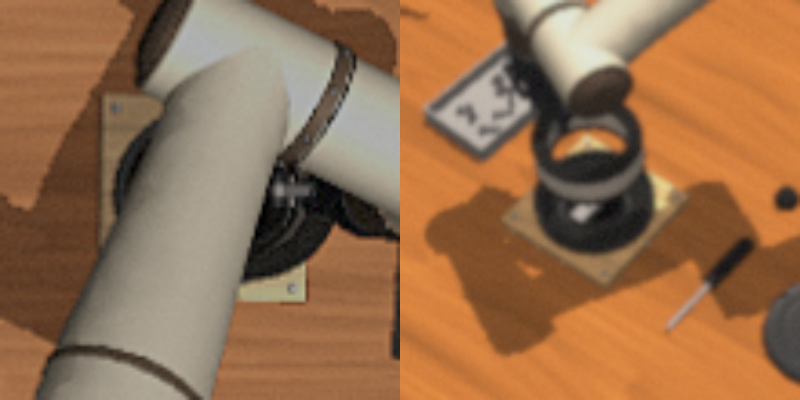

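```bash
python3 -m handwheel '[{"slide":[0,0.001,0.01],"yaw":0,"jaw":0},{"slide":[0,0,0.015],"yaw":0,"jaw":0},{"slide":[0,0,0.015],"yaw":0,"jaw":0},{"slide":[0,0,0.015],"yaw":0,"jaw":0},{"slide":[0,0,0.01],"yaw":0,"jaw":0},{"slide":[0,0,0.01],"yaw":0,"jaw":0},{"slide":[0,0,0.005],"yaw":0,"jaw":0},{"slide":[0,0,0.003],"yaw":0,"jaw":0},{"slide":[0,0,0],"yaw":0,"jaw":0},{"slide":[0,0,0],"yaw":0,"jaw":0}]'
python3 - <<'E'
from h import *
from bench import vision
d=vision.snapshot("top"); im=d["pixels"][:,:,::-1]; pickle.dump(d,open("top3.pkl","wb"))
d=vision.snapshot("scene"); im2=d["pixels"][:,:,::-1]; pickle.dump(d,open("scene3.pkl","wb"))
cv2.imwrite("pics/a4.png",np.hstack([cv2.resize(im[170:280,340:450],(400,400)),cv2.resize(im2[130:230,170:270],(400,400))]))
E
```

```text
time_s: 7.9
eef_pos: [536.0, -443.6, 65.9]
ee_rot: [180.0, -0.0, 0.0]
wrist_force: [0.2, 0.3, -2.3]
gripper_width: 21.2
```

View pics/a4.png

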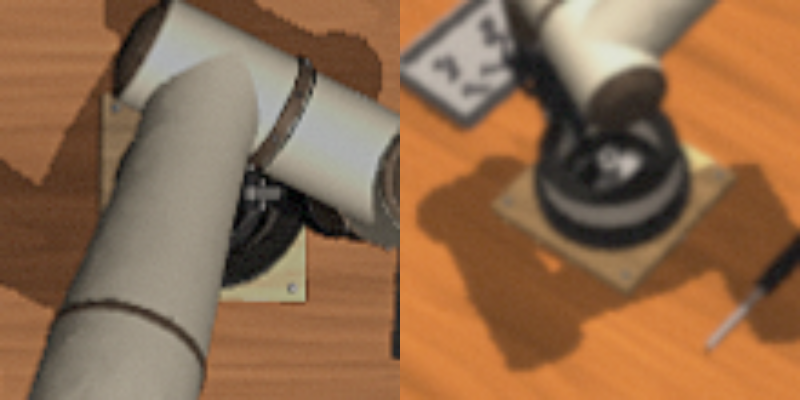

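```bash
python3 -m handwheel '[{"slide":[0,0,0.003],"yaw":0,"jaw":0},{"slide":[0,0,0.003],"yaw":0,"jaw":0},{"slide":[0,0,0.003],"yaw":0,"jaw":0},{"slide":[0,0,0.002],"yaw":0,"jaw":0},{"slide":[0,0,0.002],"yaw":0,"jaw":0},{"slide":[0,0,0.001],"yaw":0,"jaw":0},{"slide":[0,0,0],"yaw":0,"jaw":0},{"slide":[0,0,0],"yaw":0,"jaw":0},{"slide":[0,0,0],"yaw":0,"jaw":0},{"slide":[0,0,0],"yaw":0,"jaw":0}]'
python3 - <<'E'
from h import *
from bench import vision
d=vision.snapshot("scene"); im2=d["pixels"][:,:,::-1]; pickle.dump(d,open("scene4.pkl","wb"))
cv2.imwrite("pics/a5.png",cv2.resize(im2[130:230,170:270],(600,600)))
E
```

```text
time_s: 9.25
eef_pos: [535.8, -443.5, 51.6]
ee_rot: [180.0, -0.0, 0.0]
wrist_force: [-2.0, 0.4, 1.7]
gripper_width: 21.1
```

View pics/a5.png

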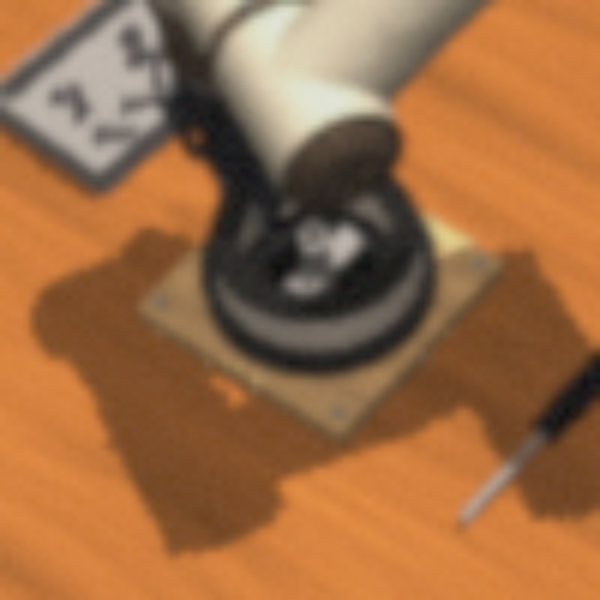

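It is seated: the force changed by about 4 N. Now I release and rise.

```bash
python3 -m handwheel '[{"slide":[0,0,0],"yaw":0,"jaw":45},{"slide":[0,0,0],"yaw":0,"jaw":45},{"slide":[0,0,0],"yaw":0,"jaw":45},{"slide":[0,0,-0.005],"yaw":0,"jaw":45},{"slide":[0,0,-0.025],"yaw":0,"jaw":45},{"slide":[0,0,-0.03],"yaw":0,"jaw":45},{"slide":[0,0,-0.04],"yaw":0,"jaw":45},{"slide":[0,-0.03,-0.02],"yaw":0,"jaw":70},{"slide":[0,-0.04,0],"yaw":0,"jaw":90},{"slide":[0,-0.045,0],"yaw":0,"jaw":100}]'
python3 -m handwheel '[{"slide":[-0.001,-0.045,0],"yaw":0,"jaw":100},{"slide":[-0.003,-0.045,0],"yaw":0,"jaw":100},{"slide":[-0.003,-0.045,0],"yaw":0,"jaw":100},{"slide":[-0.003,-0.045,0],"yaw":0,"jaw":100},{"slide":[-0.003,-0.045,0],"yaw":0,"jaw":100},{"slide":[-0.003,-0.045,0],"yaw":0,"jaw":100},{"slide":[-0.003,-0.03,0],"yaw":0,"jaw":100},{"slide":[-0.002,-0.02,0],"yaw":0,"jaw":100},{"slide":[0,-0.008,0],"yaw":0,"jaw":100},{"slide":[0,0,0],"yaw":0,"jaw":100}]'
python3 - <<'E'
from h import *
from bench import vision
d=vision.snapshot("top"); im=d["pixels"][:,:,::-1]; pickle.dump(d,open("top5.pkl","wb"))
d=vision.snapshot("scene"); im2=d["pixels"][:,:,::-1]; pickle.dump(d,open("scene5.pkl","wb"))
cv2.imwrite("pics/a6.png",np.hstack([cv2.resize(im[180:270,350:440],(400,400)),cv2.resize(im2[130:230,170:270],(400,400))]))
cv2.imwrite("pics/a6b.png",im)
E
```

```text
time_s: 10.55
eef_pos: [535.8, -327.6, 172.1]
ee_rot: [180.0, -0.1, -0.0]
wrist_force: [0.5, 0.1, 0.1]
gripper_width: 85.3
time_s: 11.8
eef_pos: [514.8, -0.3, 171.6]
ee_rot: [-180.0, -0.0, 0.0]
wrist_force: [-1.0, 0.4, 0.1]
gripper_width: 85.4
```

View pics/a6.png

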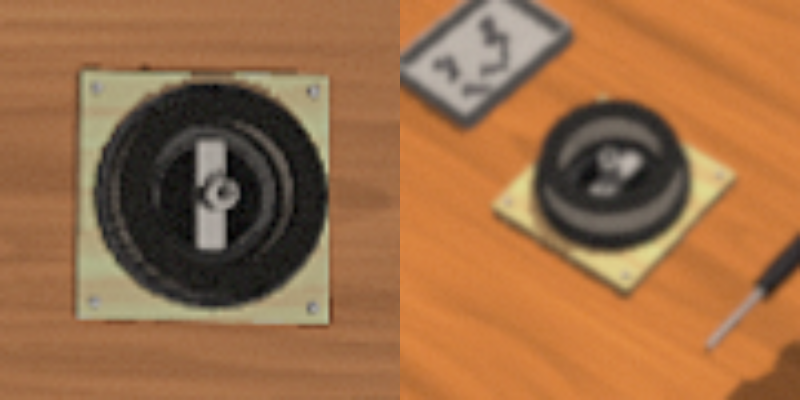

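View pics/a6b.png

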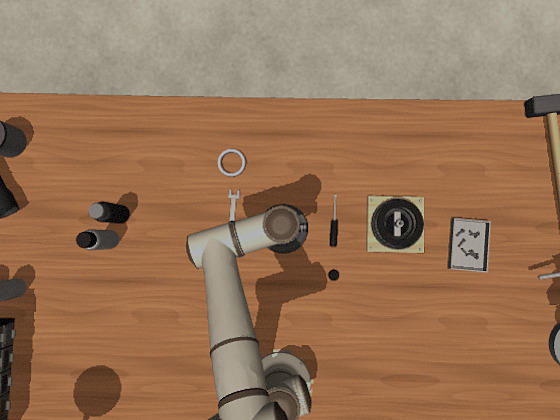

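Run:
```python
from h import *
t=np.linspace(0,2*np.pi,200)
def ov(n,c,x0,y0,w,S=6):
    d=pickle.load(open(n+".pkl","rb")); im=cv2.resize(d["pixels"][y0:y0+w,x0:x0+w,::-1],None,fx=S,fy=S,interpolation=cv2.INTER_CUBIC)
    for z,rr,col in((83,75,(0,0,255)),(83,53,(0,255,255)),(92,1.5,(255,0,255)),(70,11,(0,255,0)),(42,85,(255,0,0))):
        p=proj(d,np.c_[c[0]+rr*np.cos(t),c[1]+rr*np.sin(t),t*0+z]); p=((p-[x0,y0]+.5)*S-.5)
        cv2.polylines(im,[np.round(p).astype(int)],True,col,1)
    return im
a=ov("top5",(536,-380.4),364,190,66); b=ov("scene5",(536,-380.4),190,145,66)
cv2.imwrite("pics/ov.png",np.hstack([a,b]))
```

```text
(no output)
```

View pics/ov.png

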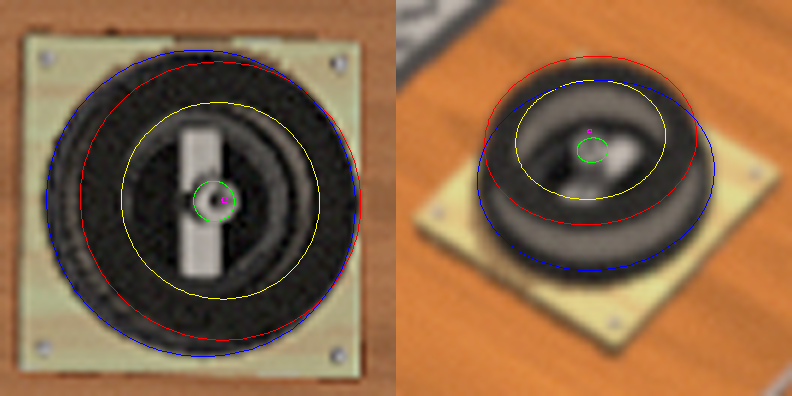

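The element overlay fits the pan axis to within 1–2 mm in the top view (the scene view is shifted by about 0.6 px). Now I grip the lid's crown.

```bash
python3 -m handwheel '[{"slide":[-0.001,0,0.02],"yaw":0,"jaw":100},{"slide":[0,0,0.035],"yaw":0,"jaw":100},{"slide":[0,0,0.035],"yaw":0,"jaw":100},{"slide":[0,0,0.03],"yaw":0,"jaw":100},{"slide":[0,0,0.018],"yaw":0,"jaw":100},{"slide":[0,0,0.01],"yaw":0,"jaw":90},{"slide":[0,0,0.005],"yaw":0,"jaw":80},{"slide":[0,0,0],"yaw":0,"jaw":70},{"slide":[0,0,0],"yaw":0,"jaw":70},{"slide":[0,0,0],"yaw":0,"jaw":70}]'
python3 - <<'E'
from h import *
from bench import vision
d=vision.snapshot("scene"); im2=d["pixels"][:,:,::-1]
cv2.imwrite("pics/a7.png",cv2.resize(im2[160:260,240:340],(600,600)))
E
```

```text
time_s: 13.15
eef_pos: [514.1, -0.3, 18.9]
ee_rot: [-180.0, -0.1, 0.0]
wrist_force: [-0.0, 0.4, -0.6]
gripper_width: 59.9
```

View pics/a7.png

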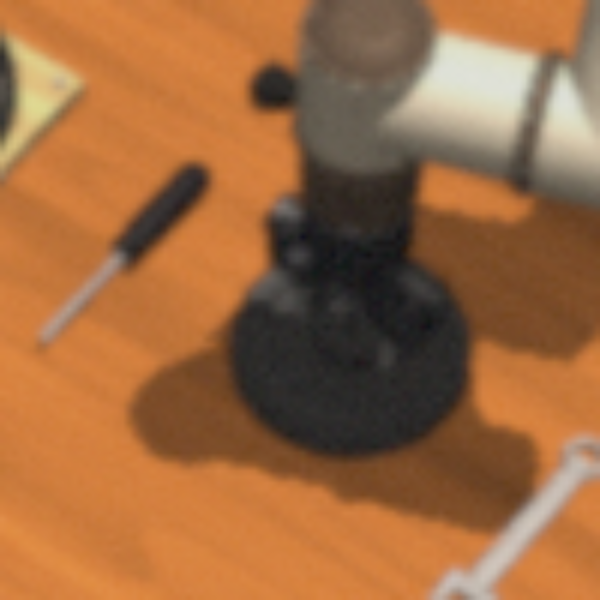

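```bash
python3 -m handwheel '[{"slide":[0,0,0.002],"yaw":0,"jaw":68},{"slide":[0,0,0.002],"yaw":0,"jaw":64},{"slide":[0,0,0],"yaw":0,"jaw":60},{"slide":[0,0,0],"yaw":0,"jaw":50},{"slide":[0,0,0],"yaw":0,"jaw":0},{"slide":[0,0,0],"yaw":0,"jaw":0},{"slide":[0,0,0],"yaw":0,"jaw":0},{"slide":[0,0,0],"yaw":0,"jaw":0},{"slide":[0,0,0],"yaw":0,"jaw":0},{"slide":[0,0,-0.002],"yaw":0,"jaw":0}]'
```

```text
time_s: 14.45
eef_pos: [513.1, -0.5, 15.7]
ee_rot: [180.0, 0.1, -0.0]
wrist_force: [-1.0, -0.4, -3.3]
gripper_width: 47.1
```

```bash
python3 -m handwheel '[{"slide":[0,0,-0.005],"yaw":0,"jaw":0},{"slide":[0,0,-0.015],"yaw":0,"jaw":0},{"slide":[0,0,-0.02],"yaw":0,"jaw":0},{"slide":[0,0,-0.03],"yaw":0,"jaw":0},{"slide":[0,0,-0.03],"yaw":0,"jaw":0},{"slide":[0,0,-0.03],"yaw":0,"jaw":0},{"slide":[0,0,-0.02],"yaw":0,"jaw":0},{"slide":[0,0,-0.01],"yaw":0,"jaw":0},{"slide":[0,0,0],"yaw":0,"jaw":0},{"slide":[0,0,0],"yaw":0,"jaw":0}]'
python3 - <<'E'
from h import *
from bench import vision
d=vision.snapshot("top"); im=d["pixels"][:,:,::-1]; pickle.dump(d,open("top6.pkl","wb"))
d=vision.snapshot("scene"); im2=d["pixels"][:,:,::-1]; pickle.dump(d,open("scene6.pkl","wb"))
cv2.imwrite("pics/a8.png",np.hstack([cv2.resize(im[180:280,230:330],(400,400)),cv2.resize(im2[130:260,240:370],(400,400))]))
E
```

```text
time_s: 15.7
eef_pos: [512.9, -0.5, 175.3]
ee_rot: [180.0, 0.1, -0.0]
wrist_force: [-0.3, -0.1, -3.1]
gripper_width: 47.2
```

View pics/a8.png

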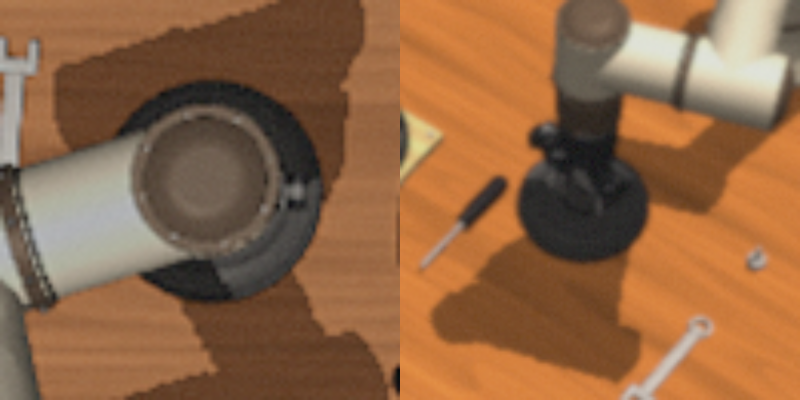

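```bash
python3 -m handwheel '[{"slide":[0.001,0.02,0],"yaw":0,"jaw":0},{"slide":[0.003,0.04,0],"yaw":0,"jaw":0},{"slide":[0.003,0.05,0],"yaw":0,"jaw":0},{"slide":[0.003,0.05,0],"yaw":0,"jaw":0},{"slide":[0.003,0.05,0],"yaw":0,"jaw":0},{"slide":[0.003,0.05,0],"yaw":0,"jaw":0},{"slide":[0.003,0.05,0],"yaw":0,"jaw":0},{"slide":[0.003,0.04,0],"yaw":0,"jaw":0},{"slide":[0,0.02,0],"yaw":0,"jaw":0},{"slide":[0,0.01,0],"yaw":0,"jaw":0}]'
python3 -m handwheel '[{"slide":[0,0,0.005],"yaw":0,"jaw":0},{"slide":[0,0,0.01],"yaw":0,"jaw":0},{"slide":[0,0,0.015],"yaw":0,"jaw":0},{"slide":[0,0,0.01],"yaw":0,"jaw":0},{"slide":[0,0,0.005],"yaw":0,"jaw":0},{"slide":[0,0,0.003],"yaw":0,"jaw":0},{"slide":[0,0,0],"yaw":0,"jaw":0},{"slide":[0,0,0],"yaw":0,"jaw":0},{"slide":[0,0,0],"yaw":0,"jaw":0},{"slide":[0,0,0],"yaw":0,"jaw":0}]'
python3 - <<'E'
from h import *
from bench import vision,r
for i in range(3): print(r.state()["eef_pos"])
d=vision.snapshot("top"); im=d["pixels"][:,:,::-1]; pickle.dump(d,open("top7.pkl","wb"))
d=vision.snapshot("scene"); im2=d["pixels"][:,:,::-1]; pickle.dump(d,open("scene7.pkl","wb"))
print(r.state()["eef_pos"])
cv2.imwrite("pics/a9.png",np.hstack([cv2.resize(im[170:280,340:450],(400,400)),cv2.resize(im2[120:230,160:270],(400,400))]))
E
```

```text
time_s: 17.05
eef_pos: [535.3, -380.9, 175.2]
ee_rot: [-179.9, 0.1, -0.0]
wrist_force: [0.1, 0.7, -3.0]
gripper_width: 47.6
time_s: 18.3
eef_pos: [535.9, -380.4, 128.6]
ee_rot: [180.0, -0.0, 0.0]
wrist_force: [0.7, -0.6, -3.0]
gripper_width: 47.4
[ 535.86451095 -380.44874496  128.57066769]
[ 535.86451095 -380.44874496  128.57066769]
[ 535.86451095 -380.44874496  128.57066769]
[ 535.80109601 -380.4424917   128.46670619]
```

View pics/a9.png

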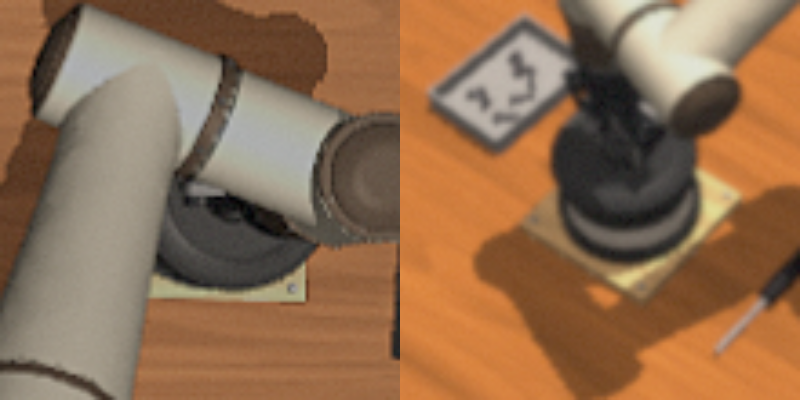

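```bash
python3 -m handwheel '[{"slide":[0,0,0.005],"yaw":0,"jaw":0},{"slide":[0,0,0.005],"yaw":0,"jaw":0},{"slide":[0,0,0.004],"yaw":0,"jaw":0},{"slide":[0,0,0.004],"yaw":0,"jaw":0},{"slide":[0,0,0.003],"yaw":0,"jaw":0},{"slide":[0,0,0.002],"yaw":0,"jaw":0},{"slide":[0,0,0.001],"yaw":0,"jaw":0},{"slide":[0,0,0.001],"yaw":0,"jaw":0},{"slide":[0,0,0.001],"yaw":0,"jaw":0},{"slide":[0,0,0.001],"yaw":0,"jaw":0}]'
```

```text
time_s: 19.65
eef_pos: [535.8, -380.4, 101.4]
ee_rot: [180.0, -0.0, 0.0]
wrist_force: [-0.4, -0.2, -2.6]
gripper_width: 47.5
```

```bash
python3 -m handwheel '[{"slide":[0,0,0.0005],"yaw":0,"jaw":0},{"slide":[0,0,0.0005],"yaw":0,"jaw":0},{"slide":[0,0,0.0005],"yaw":0,"jaw":0},{"slide":[0,0,0],"yaw":0,"jaw":0},{"slide":[0,0,0],"yaw":0,"jaw":0},{"slide":[0,0,0],"yaw":0,"jaw":0},{"slide":[0,0,0],"yaw":0,"jaw":0},{"slide":[0,0,0],"yaw":0,"jaw":0},{"slide":[0,0,0],"yaw":0,"jaw":0},{"slide":[0,0,0],"yaw":0,"jaw":0}]'
```

```text
time_s: 20.9
eef_pos: [535.7, -380.4, 99.8]
ee_rot: [180.0, 0.0, 0.0]
wrist_force: [-0.6, -0.2, -2.8]
gripper_width: 47.8
```

```bash
python3 -m handwheel '[{"slide":[0,0,0.0007],"yaw":0,"jaw":0},{"slide":[0,0,0.0007],"yaw":0,"jaw":0},{"slide":[0,0,0.0007],"yaw":0,"jaw":0},{"slide":[0,0,0.0007],"yaw":0,"jaw":0},{"slide":[0,0,0.0007],"yaw":0,"jaw":0},{"slide":[0,0,0.0007],"yaw":0,"jaw":0},{"slide":[0,0,0],"yaw":0,"jaw":0},{"slide":[0,0,0],"yaw":0,"jaw":0},{"slide":[0,0,0],"yaw":0,"jaw":0},{"slide":[0,0,0],"yaw":0,"jaw":0}]'
```

```text
time_s: 22.15
eef_pos: [535.7, -380.4, 95.6]
ee_rot: [180.0, 0.0, 0.0]
wrist_force: [-0.6, -0.5, -3.7]
gripper_width: 47.4
```

```bash
python3 -m handwheel '[{"slide":[0,0,0.0007],"yaw":0,"jaw":0},{"slide":[0,0,0.0007],"yaw":0,"jaw":0},{"slide":[0,0,0.0007],"yaw":0,"jaw":0},{"slide":[0,0,0.0007],"yaw":0,"jaw":0},{"slide":[0,0,0.0007],"yaw":0,"jaw":0},{"slide":[0,0,0.0007],"yaw":0,"jaw":0},{"slide":[0,0,0],"yaw":0,"jaw":0},{"slide":[0,0,0],"yaw":0,"jaw":0},{"slide":[0,0,0],"yaw":0,"jaw":0},{"slide":[0,0,0],"yaw":0,"jaw":0}]'
python3 - <<'E'
from h import *
from bench import vision
d=vision.snapshot("top"); im=d["pixels"][:,:,::-1]; pickle.dump(d,open("top8.pkl","wb"))
d=vision.snapshot("scene"); im2=d["pixels"][:,:,::-1]; pickle.dump(d,open("scene8.pkl","wb"))
cv2.imwrite("pics/b1.png",np.hstack([cv2.resize(im[170:280,340:450],(400,400)),cv2.resize(im2[120:230,160:270],(400,400))]))
E
```

```text
time_s: 23.4
eef_pos: [535.8, -380.5, 91.4]
ee_rot: [180.0, -0.0, 0.0]
wrist_force: [-1.3, -2.7, -2.6]
gripper_width: 47.6
```

View pics/b1.png

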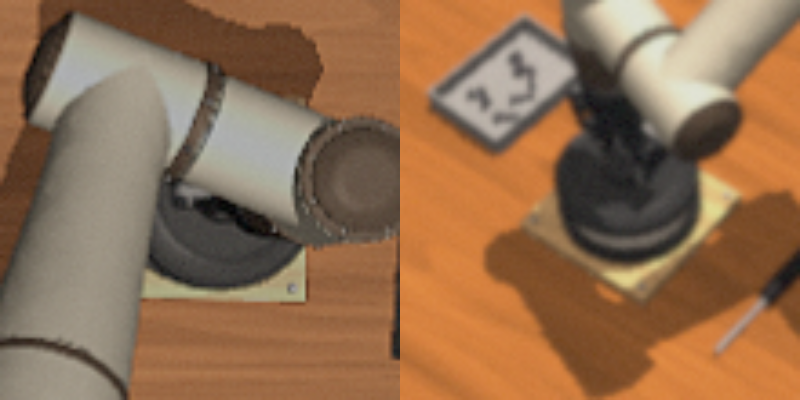

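```bash
python3 -m handwheel '[{"slide":[-0.0003,0.0007,0],"yaw":0,"jaw":0},{"slide":[0,0,0.0007],"yaw":0,"jaw":0},{"slide":[0,0,0.0007],"yaw":0,"jaw":0},{"slide":[0,0,0.0007],"yaw":0,"jaw":0},{"slide":[0,0,0.0007],"yaw":0,"jaw":0},{"slide":[0,0,0],"yaw":0,"jaw":0},{"slide":[0,0,0],"yaw":0,"jaw":0},{"slide":[0,0,0],"yaw":0,"jaw":0},{"slide":[0,0,0],"yaw":0,"jaw":0},{"slide":[0,0,0],"yaw":0,"jaw":0}]'
```

```text
time_s: 24.75
eef_pos: [535.5, -381.1, 88.6]
ee_rot: [180.0, 0.0, 0.0]
wrist_force: [0.1, 0.2, -2.7]
gripper_width: 47.5
```

```bash
python3 -m handwheel '[{"slide":[0,0,0.0006],"yaw":0,"jaw":0},{"slide":[0,0,0.0006],"yaw":0,"jaw":0},{"slide":[0,0,0.0006],"yaw":0,"jaw":0},{"slide":[0,0,0.0006],"yaw":0,"jaw":0},{"slide":[0,0,0.0006],"yaw":0,"jaw":0},{"slide":[0,0,0],"yaw":0,"jaw":0},{"slide":[0,0,0],"yaw":0,"jaw":0},{"slide":[0,0,0],"yaw":0,"jaw":0},{"slide":[0,0,0],"yaw":0,"jaw":0},{"slide":[0,0,0],"yaw":0,"jaw":0}]'
```

```text
time_s: 26.0
eef_pos: [535.5, -381.1, 85.8]
ee_rot: [180.0, -0.0, 0.0]
wrist_force: [-1.1, 1.7, 1.2]
gripper_width: 47.6
```

```bash
python3 -m handwheel '[{"slide":[0,0,0.0005],"yaw":0,"jaw":0},{"slide":[0,0,0.0005],"yaw":0,"jaw":0},{"slide":[0,0,0.0005],"yaw":0,"jaw":0},{"slide":[0,0,0.0005],"yaw":0,"jaw":0},{"slide":[0,0,0],"yaw":0,"jaw":0},{"slide":[0,0,0],"yaw":0,"jaw":0},{"slide":[0,0,0],"yaw":0,"jaw":0},{"slide":[0,0,0],"yaw":0,"jaw":0},{"slide":[0,0,0],"yaw":0,"jaw":0},{"slide":[0,0,0],"yaw":0,"jaw":0}]'
```

```text
time_s: 27.25
eef_pos: [535.6, -381.1, 84.2]
ee_rot: [180.0, -0.0, 0.0]
wrist_force: [-2.4, 2.6, 5.2]
gripper_width: 47.6
```

```bash
python3 -m handwheel '[{"slide":[-0.0003,-0.0003,0.0005],"yaw":0,"jaw":0},{"slide":[0,0,0.0005],"yaw":0,"jaw":0},{"slide":[0,0,0.0005],"yaw":0,"jaw":0},{"slide":[0,0,0],"yaw":0,"jaw":0},{"slide":[0,0,0],"yaw":0,"jaw":0},{"slide":[0,0,0],"yaw":0,"jaw":0},{"slide":[0,0,0],"yaw":0,"jaw":0},{"slide":[0,0,0],"yaw":0,"jaw":0},{"slide":[0,0,0],"yaw":0,"jaw":0},{"slide":[0,0,0],"yaw":0,"jaw":0}]'
```

```text
time_s: 28.5
eef_pos: [535.6, -381.1, 83.4]
ee_rot: [179.9, -0.1, 0.0]
wrist_force: [-1.8, 3.6, 7.9]
gripper_width: 47.2
```

```bash
python3 -m handwheel '[{"slide":[0,0,0.0005],"yaw":0,"jaw":0},{"slide":[0,0,0.0005],"yaw":0,"jaw":0},{"slide":[0,0,0],"yaw":0,"jaw":0},{"slide":[0,0,0],"yaw":0,"jaw":0},{"slide":[0,0,0],"yaw":0,"jaw":0},{"slide":[0,0,0],"yaw":0,"jaw":0},{"slide":[0,0,0],"yaw":0,"jaw":0},{"slide":[0,0,0],"yaw":0,"jaw":0},{"slide":[0,0,0],"yaw":0,"jaw":0},{"slide":[0,0,0],"yaw":0,"jaw":0}]'
```

```text
time_s: 29.75
eef_pos: [535.6, -381.1, 82.8]
ee_rot: [179.9, -0.1, 0.0]
wrist_force: [-2.2, 3.4, 9.7]
gripper_width: 47.4
```

```bash
python3 -m handwheel '[{"slide":[0,0,0.0007],"yaw":0,"jaw":0},{"slide":[0,0,0.0007],"yaw":0,"jaw":0},{"slide":[0,0,0],"yaw":0,"jaw":0},{"slide":[0,0,0],"yaw":0,"jaw":0},{"slide":[0,0,0],"yaw":0,"jaw":0},{"slide":[0,0,0],"yaw":0,"jaw":0},{"slide":[0,0,0],"yaw":0,"jaw":0},{"slide":[0,0,0],"yaw":0,"jaw":0},{"slide":[0,0,0],"yaw":0,"jaw":0},{"slide":[0,0,0],"yaw":0,"jaw":0}]'
```

```text
time_s: 31.0
eef_pos: [535.6, -381.1, 82.6]
ee_rot: [179.9, -0.1, 0.1]
wrist_force: [-2.8, 3.7, 13.4]
gripper_width: 47.4
```

```bash
python3 -m handwheel '[{"slide":[0,0,0.0007],"yaw":0,"jaw":0},{"slide":[0,0,0.0007],"yaw":0,"jaw":0},{"slide":[0,0,0.0007],"yaw":0,"jaw":0},{"slide":[0,0,0.0007],"yaw":0,"jaw":0},{"slide":[0,0,0],"yaw":0,"jaw":0},{"slide":[0,0,0],"yaw":0,"jaw":0},{"slide":[0,0,0],"yaw":0,"jaw":0},{"slide":[0,0,0],"yaw":0,"jaw":0},{"slide":[0,0,0],"yaw":0,"jaw":0},{"slide":[0,0,0],"yaw":0,"jaw":0}]'
python3 - <<'E'
from h import *
from bench import vision
d=vision.snapshot("top"); im=d["pixels"][:,:,::-1]; pickle.dump(d,open("top9.pkl","wb"))
d=vision.snapshot("scene"); im2=d["pixels"][:,:,::-1]; pickle.dump(d,open("scene9.pkl","wb"))
cv2.imwrite("pics/b2.png",np.hstack([cv2.resize(im[170:280,340:450],(400,400)),cv2.resize(im2[130:230,170:270],(400,400))]))
t=np.linspace(0,2*np.pi,200);S=8;x0,y0,w=185,135,70
o=cv2.resize(im2[y0:y0+w,x0:x0+w],None,fx=S,fy=S,interpolation=cv2.INTER_CUBIC)
for z,rr,col in((68,85.5,(0,0,255)),(104,25,(0,255,255)),(42,85,(255,0,0))):
    p=proj(d,np.c_[536+rr*np.cos(t),-380.4+rr*np.sin(t),t*0+z]); p=((p-[x0,y0]+.5)*S-.5)
    cv2.polylines(o,[np.round(p).astype(int)],True,col,1)
cv2.imwrite("pics/b3.png",o)
E
```

```text
time_s: 32.25
eef_pos: [535.7, -381.2, 82.5]
ee_rot: [179.9, -0.1, 0.1]
wrist_force: [-7.3, 7.6, 23.9]
gripper_width: 47.5
```

View pics/b2.png

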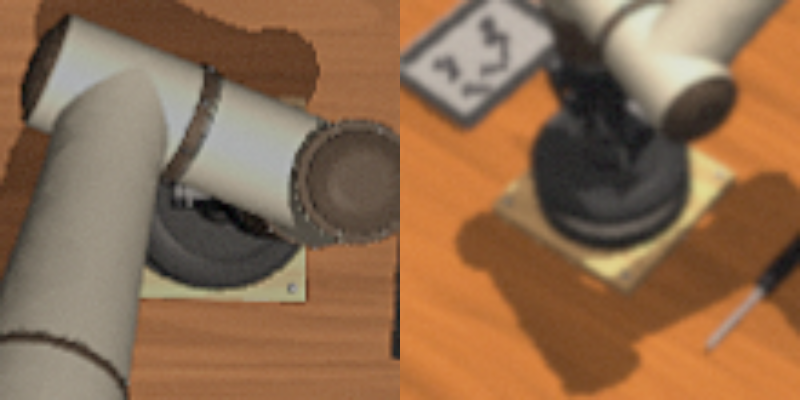

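View pics/b3.png

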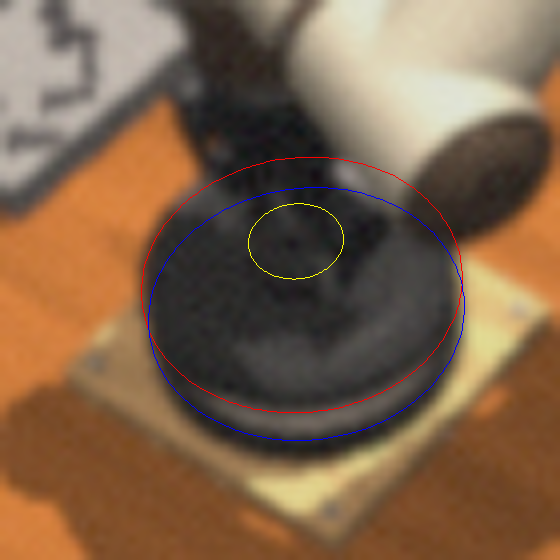

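```bash
python3 -m handwheel '[{"slide":[0,0,0],"yaw":0,"jaw":0},{"slide":[0,0,0],"yaw":0,"jaw":0},{"slide":[0,0,0],"yaw":0,"jaw":0},{"slide":[0,0,0],"yaw":0,"jaw":0},{"slide":[0,0,0],"yaw":0,"jaw":0},{"slide":[0,0,0],"yaw":0,"jaw":0},{"slide":[0,0,0],"yaw":0,"jaw":0},{"slide":[0,0,0],"yaw":0,"jaw":0},{"slide":[0,0,0],"yaw":0,"jaw":0},{"slide":[0,0,0],"yaw":0,"jaw":0}]'
```

```text
time_s: 33.6
eef_pos: [535.7, -381.1, 82.5]
ee_rot: [179.9, -0.1, 0.1]
wrist_force: [-6.3, 7.6, 23.7]
gripper_width: 47.7
```

```bash
python3 -c "
from bench import r
print(r.job_done())"
```

```text
the job is handed in; nothing more can be done
None
```

The air cleaner is together and handed in at about 34 s, with the gripper still holding the lid pressed home.

- **Element:** I stood it on the seal ring around the post and let go. In the top view it then sat within 1–2 mm of the pan's axis.
- **Lid:** I gripped it by the crown and lowered it over the post. The socket took the pin without a search; I only shifted it about 0.7 mm sideways when the pin pushed against it.
- **Pressing home:** The push rose at roughly the seal's expected 2.5 N per mm. It then stopped hard: the last 2.8 mm of commanded travel moved the lid only 0.1 mm while the push rose by about 10 N. That stop was at a tool height of 82.5 mm, against the 82 mm I predicted.
- **Final hold:** It was steady at about 24 N down, with about 10 N of sideways load (6 N in x, 8 N in y) on the pin that I left in place.

**Checks that disagreed or were not made:**
- The gripper read 47.5 mm across the 50 mm crown. I did not explain this, but the lid did not slip.
- The scene camera sat 2–5 mm off the top camera in places, so I used the top camera for positions.
- I could not read the seal squeeze directly. That the lid is home is inferred from the force, the stall and the height.
- I moved nothing else on purpose, but took no full picture of the other things on the bench after the lid was fitted.

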